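Stand the two knocked-over storage bins back up

ROBOT

A 6-joint arm with a two-finger parallel gripper is mounted at the origin on the work surface. World frame = base frame: x ahead of the robot, y to its left, z up, the work surface at z = 0. Lengths are in m, angles in rad, forces in N, time in s.
With the tool pointing down it reaches from about 0.275 to 0.725 m from the base axis. Payload 15.9 kg.
Tool frame: the origin (TCP) lies midway between the tips of the shut fingers; the grasp point (between the pads) lies 19 mm behind it; z points along the fingers, y is the line along which they close (so a half turn about z gives the same grasp; the last joint's range is limited). The gripper opens to 85 mm and grips with 20 to 120 N. Pads are 22 mm wide; open, the fingers measure 114 mm over their backs; the gripper's body (76 mm by 85 mm) begins 54 mm behind the grasp point. The pads swing forward as they close: fully open they stand 13 mm farther back than shut.
Start: joints at [-1.315, 0.213, -0.034, 1.323, 0, 1.571], TCP at [0.127, -0.484, 0.231] pointing down, gripper open.
Joint ranges: [-2.98, 2.98], [-0.74, 1.72], [-1.14, 1.35], [-2.1, 2.04], [-1.57, 1.44], [-3.14, 3.14]. Speed limits (rad/s): [1.89, 1.89, 2.39, 2.57, 3.14, 3.14].

INTERFACE

Orientations are given as a rotation vector (axis times angle).
In Python, from cell import env gives the robot as it stands. Calls block until the motion is done:
- env.goto(position, orientation): joint-space move of the TCP to a pose.
- env.line_to(position, rotation=None, vel=0.15, until_force=None): straight line of the TCP; rotation=None keeps the orientation; vel is the mean speed in m/s. With until_force (N) it stops when the force on the tool has changed by that much, and returns True; else False.
- env.goto_joints(angles): joint-space move.
- env.command_gripper(opening): opening from 0.0 (shut) to 1.0 (fully open); the grip force is fixed at half the most; returns when the fingers have stopped.
- env.pause(seconds).
- env.solve_ik(position, orientation): joint angles nearest the present ones, or None.
- env.sense(): the state.
- env.grab_frame(name): name is "side" or "top"; returns a dict with "image" (420x560x3 uint8, red, green, blue), "depth" (420x560 float32, m along the optical axis (not along the pixel's ray), 0 where there is no reading), "intrinsics" (3x3 intrinsics, pixels), "pose" (4x4, takes a point from camera to world coordinates). Camera axes: x right, y up, looking along -z (the intrinsics and any distortion apply to the point x, -y, -z); pixel columns grow to the right and rows downward; lengths in m; the calibration is good to about 2 mm. A picture is of the moment at which its call begins.
A pose or a line that the arm cannot do raises env.PlanningError and nothing moves.
- env.hand_in(): hands the job in; it is judged then, once.
The state is a dict: "t": time; "joint_pos": joint angles; "qd": joint speeds; "effort": joint torques, N m; "ee_pos": TCP position; "tool_rot": TCP orientation; "contact_force": force on the tool from outside, world axes, zero at the start; "ft_torque": the same for the moment, N m; "finger_gap": opening from 0.0 (shut) to 1.0 (fully open); "grasp_force": force on a finger pad.
Only numpy, scipy, OpenCV 4.12 (cv2) and the standard library are available. Lean on these libraries where they do the work, as an engineer would, in place of code of your own. Each camera call takes 0.05 s, during which the arm holds its last target. There are 200 camera calls.

TASK

Two empty storage bins beside the box trainer have been knocked onto their sides. Stand both back up on their floors, mouths upward, roughly where they lie: push each over lightly by the upper edge of its mouth with the fingertips, without pinching it, lifting it off the table or shoving it across the table. Leave the standing full bin, the jar and the grasper where they are.

Things in the scene. Friction and masses are not known exactly. Their poses are not given: they have to be found in the camera images.
- long_bin: The longer lying bin of two empty red open-fronted bins lying on a long side wall, any yaw; about 130 g, walls 3 mm. Standing it is 160 long x 105 wide x 75 high (mm). As it lies: origin at the centre of its patch of table, z up; mouth faces -x, floor faces +x; 75 mm deep in x, 160 in y (low front, 40 mm, at -y), 105 tall. Standing, its own x axis points straight down.
- short_bin: The shorter lying bin of two empty red open-fronted bins lying on a long side wall, any yaw; about 80 g, walls 3 mm. Standing it is 105 long x 100 wide x 56 high (mm). As it lies: origin at the centre of its patch of table, z up; mouth faces -x, floor faces +x; 56 mm deep in x, 105 in y (low front, 32 mm, at -y), 100 tall. Standing, its own x axis points straight down.
- long_bin_rim (a point): mid-length point of the upper mouth edge of the long bin, 105 mm above the table as it lies; edge 3 mm thick, straight but for the 45 mm next to the low front. Centre of mass 6 mm to its +y, 24 mm from the floor side. Pushed here along its +x the bin rolls over its heel and, past about 30 degrees, falls onto its floor (1 to 2 N is enough); pushed low it slides.
- long_bin_heel_a (a point): +y end of the heel of the long bin: the edge of its floor on the table that it rolls over, 75 mm from the mouth edge along +x, at table height lying and standing. Standing, the bin covers the 105 mm of table on the +x side of the heel's first place.
- long_bin_heel_b (a point): -y end of the heel of the long bin.
- short_bin_rim (a point): mid-length point of the upper mouth edge of the short bin, 100 mm above the table as it lies; edge 3 mm thick, straight but for the 25 mm next to the low front. Centre of mass 6 mm to its +y, 17 mm from the floor side. Pushed here along its +x the bin rolls over its heel and, past about 30 degrees, falls onto its floor (1 to 2 N is enough); pushed low it slides.
- short_bin_heel_a (a point): +y end of the heel of the short bin: the edge of its floor on the table that it rolls over, 56 mm from the mouth edge along +x, at table height lying and standing. Standing, the bin covers the 100 mm of table on the +x side of the heel's first place.
- short_bin_heel_b (a point): -y end of the heel of the short bin.
- full_bin: bystander: a red bin like the long one (160 x 105 x 75 mm) standing upright at the left of the work, full of blue training blocks, 0.55 kg; origin at the centre of its underside, length along its y. Leave alone.
- jar: bystander: screw-capped specimen jar standing beyond the two bins, 64 mm across, 75 mm high, origin at the centre of its underside. Leave alone.
- grasper: bystander: laparoscopic grasper lying flat at the right of the work; white body about 65 mm long with ring handles reaching 82 mm to its -y, 12 mm high, black 5 mm shaft reaching 390 mm to its +x; origin under the white body. Leave alone.
There are look-alikes about, which are no part of the job. What is shaped like the short_bin but yellow is not meant. Leave any white or yellow look-alike of the long_bin alone.

How it is judged:
By the outcome, as a careful person would: the job done as asked, in the order asked, and still so for the second after the job is handed in, with the robot touching nothing.
It also fails if it takes over 43 s, if anything falls off the work surface, if the arm or the gripper's body presses on something with over 40 N, if the wrist force passes 120 N, or if a joint passes its speed limit or range.

## Working session

There is one attempt and no reset: what is moved stays moved. The work goes in short steps, each a Python script; the robot and the scene stay as the last script left them, time stands still between calls to the robot, and variables do not carry over. Pictures are saved under pics/ and viewed, at most 10 in all, crops included, and the job is handed in when it is done.

```bash
mkdir -p pics; python3 - <<'E'
from cell import env
import cv2,numpy as np
for n in("top","side"):
    f=env.grab_frame(n); np.savez(n+"0.npz",**f)
    cv2.imwrite(f"pics/{n}0.png",f["image"][:,:,::-1]); print(n,f["pose"].round(3).tolist(),f["intrinsics"].tolist(),(f["depth"]>0).mean())
print(env.sense())
E
```

```text
top [[0.134, 0.968, -0.214, 0.291], [-0.991, 0.132, -0.023, 0.012], [0.006, 0.215, 0.977, 1.206], [0.0, 0.0, 0.0, 1.0]] [[402.69712837607796, 0.0, 276.7565679809592], [0.0, 402.69712837607796, 204.0901290727803], [0.0, 0.0, 1.0]] 0.9959183673469387
side [[-0.995, 0.051, -0.08, 0.429], [-0.093, -0.72, 0.687, 0.934], [-0.023, 0.692, 0.722, 1.07], [0.0, 0.0, 0.0, 1.0]] [[487.6546499914571, 0.0, 280.9871891210634], [0.0, 487.6546499914571, 214.52134847720353], [0.0, 0.0, 1.0]] 0.9960671768707483
{'t': 0.1, 'joint_pos': array([-1.31496908e+00,  2.13293091e-01, -3.49565132e-02,  1.32354675e+00,
       -2.71447373e-05,  1.57080270e+00]), 'qd': array([ 0.00054287, -0.00022661,  0.00226906,  0.00070171,  0.00170272,
       -0.00031361]), 'effort': array([ 3.27483947e-03, -6.87245965e+01,  4.87805700e+01,  1.22236193e-02,
        2.53385942e-04,  3.30720326e-06]), 'ee_pos': array([ 0.12643567, -0.48342747,  0.2308884 ]), 'tool_rot': array([-3.11494742e+00, -4.00621560e-01,  2.42603489e-04]), 'contact_force': array([ 0.13036446,  0.78084776, -0.2472144 ]), 'ft_torque': array([ 0.01690225, -0.03764917, -0.02597496]), 'grasp_force': 0.0, 'finger_gap': 1.0016012263069078}
```

View pics/top0.png

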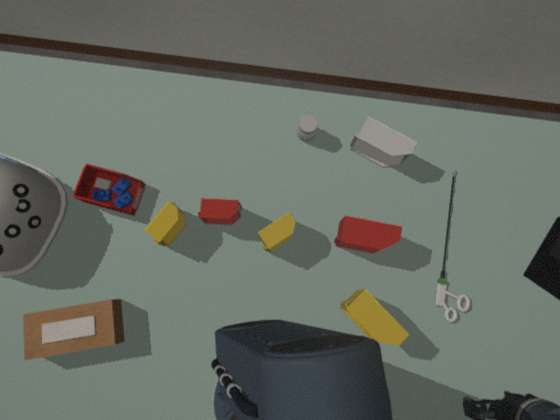

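View pics/side0.png

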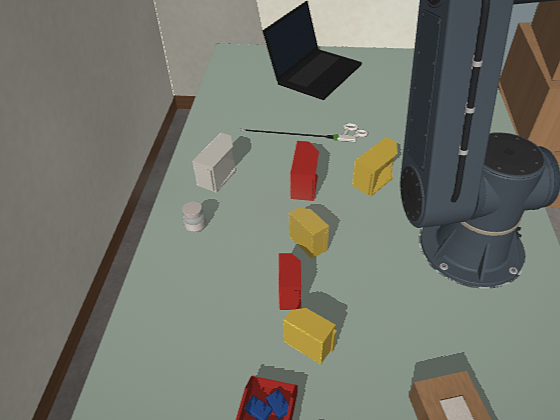

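Top view: there are two plain red lying boxes, the larger at (368,234) and the smaller at (220,211). The red one at (108,188) holds blue blocks, so it is the full bin. The yellow ones (166,224), (277,232), (374,318) and the white one (383,142) are look-alikes. In the side view the same red boxes are at (305,170) and (290,281). I'll measure these from both views and confirm them in one crop.

```bash
cat >m.py <<'E'
import cv2,numpy as np
def red(img):
    h=cv2.cvtColor(img,cv2.COLOR_RGB2HSV); return (((h[...,0]<6)|(h[...,0]>174))&(h[...,1]>140)&(h[...,2]>50)).astype(np.uint8)
def cloud(f):
    K,d=f["intrinsics"],f["depth"]; v,u=np.indices(d.shape)
    p=np.stack([(u-K[0,2])/K[0,0]*d,-(v-K[1,2])/K[1,1]*d,-d],-1)
    return p@f["pose"][:3,:3].T+f["pose"][:3,3]
def ray(f,uv,z):
    K,T=f["intrinsics"],f["pose"]; uv=np.atleast_2d(uv)
    r=np.c_[(uv[:,0]-K[0,2])/K[0,0],-(uv[:,1]-K[1,2])/K[1,1],-np.ones(len(uv))]@T[:3,:3].T
    return T[:3,3]+r*((z-T[2,3])/r[:,2])[:,None]
E
python3 - <<'E'
from m import *
for n in("top","side"):
    f=dict(np.load(n+"0.npz")); m=red(f["image"]); P=cloud(f)
    k,l,s,c=cv2.connectedComponentsWithStats(m)
    for i in range(1,k):
        if s[i,4]<150: continue
        q=P[(l==i)&(f["depth"]>0)]; z=q[:,2]; zt=np.percentile(z,95)
        top=((l==i)&(abs(P[...,2]-zt)<.01)).astype(np.uint8)
        cs=max(cv2.findContours(top,0,2)[0],key=cv2.contourArea)
        w=ray(f,cs[:,0].astype(float),zt)
        r=cv2.minAreaRect((w[:,:2]*1000).astype(np.float32))
        ap=cv2.approxPolyDP(cs,2,True)[:,0]
        print(n,c[i].round(),"area",s[i,4],"ztop",zt.round(4),np.round(r[0],1),np.round(r[1],1),round(r[2],1))
        print("   ",ap.tolist(),(ray(f,ap.astype(float),zt)[:,:2]*1000).round().tolist())
a=np.load("top0.npz")["image"][150:280,170:430]; b=np.load("side0.npz")["image"][120:340,250:350]
A=cv2.resize(a,None,fx=2,fy=2,interpolation=2); A=cv2.copyMakeBorder(A,0,600-A.shape[0],0,0,0)
B=cv2.resize(b,(270,594),interpolation=2);B=cv2.copyMakeBorder(B,0,6,0,0,0)
cv2.imwrite("pics/crop.png",np.hstack([A,B])[:,:,::-1])
E
```

```text
top [103. 187.] area 1236 ztop 0.0751 [522.9 555.8] [131.3 105.8] 82.7
    [[87, 164], [74, 196], [115, 208], [75, 195], [87, 166], [126, 176]] [[582.0, 607.0], [483.0, 622.0], [464.0, 497.0], [486.0, 619.0], [576.0, 606.0], [562.0, 486.0]]
top [219. 211.] area 850 ztop 0.1026 [496.7 197.9] [ 55.9 102.9] 5.0
    [[200, 217], [227, 219], [237, 211], [237, 201], [202, 199]] [[467.0, 246.0], [472.0, 170.0], [498.0, 146.0], [526.0, 151.0], [519.0, 249.0]]
top [367. 234.] area 1660 ztop 0.1075 [ 483.  -228.9] [160.4  75.3] 87.0
    [[344, 218], [340, 242], [379, 249], [399, 240], [399, 226], [347, 216]] [[518.0, -151.0], [449.0, -147.0], [445.0, -255.0], [477.0, -307.0], [516.0, -305.0], [524.0, -159.0]]
side [304. 171.] area 1364 ztop 0.11 [ 484.1 -221.7] [171.9  72.1] 86.7
    [[297, 141], [291, 174], [312, 178], [318, 151], [309, 142]] [[515.0, -307.0], [521.0, -148.0], [459.0, -134.0], [446.0, -260.0], [476.0, -304.0]]
side [289. 281.] area 1200 ztop 0.1048 [497.1 203.6] [ 52.6 111.4] 5.5
    [[279, 253], [279, 288], [300, 288], [299, 260], [290, 253]] [[529.0, 151.0], [518.0, 258.0], [468.0, 254.0], [476.0, 170.0], [501.0, 149.0]]
side [267. 395.] area 1199 ztop 0.0766 [570.  526.5] [75.5  5.6] 81.8
    [[247, 384], [236, 419], [240, 413]] [[565.0, 489.0], [577.0, 564.0], [571.0, 551.0]]
```

View pics/crop.png

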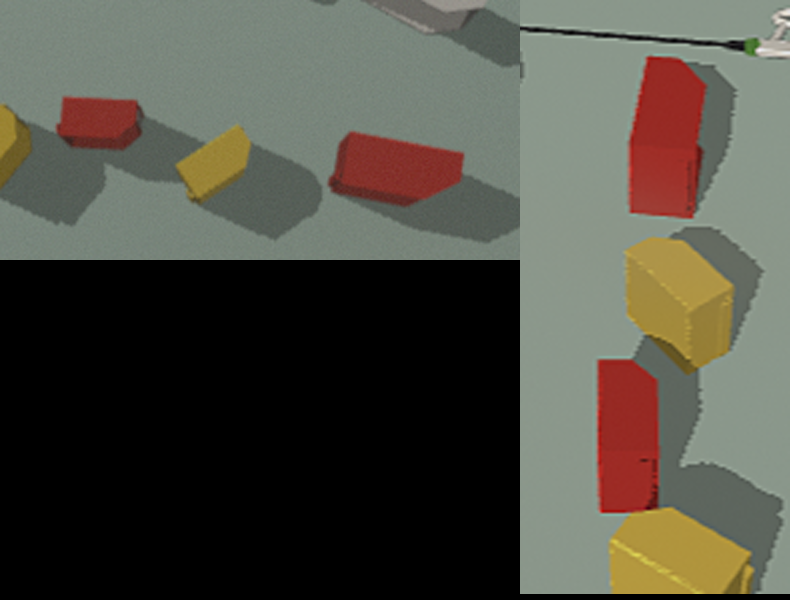

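The crop confirms it: the long red bin (top ≈368,234) and short red bin (≈220,211) are red, empty and lying. On both, the low-front chamfer is on the robot side towards −y, so their mouths face the robot. Measured tops are about 107 and 103 mm, which agrees with the text. Next I tip the long bin.

```bash
cat >tip.py <<'E'
from cell import env
from m import *
from scipy.spatial.transform import Rotation as R
def tip(centre,yaw,depth,h,under=.013,half=.011,end=33):
    c,s=np.cos(yaw),np.sin(yaw); X=np.array([c,s,0]); Y=np.array([-s,c,0])
    heel=np.array([*centre,0])+X*depth/2+Y*.006
    def rim(deg):
        a=np.radians(deg); return heel+X*(-depth*np.cos(a)+h*np.sin(a))+[0,0,depth*np.sin(a)+h*np.cos(a)]
    off=-X*half-[0,0,under]; p0=rim(0)+off-X*.03; best=None
    for k in (1,-1):
        o=R.from_matrix(np.c_[k*X,np.cross([0,0,-1],k*X),[0,0,-1]]).as_rotvec()
        q=env.solve_ik(p0+[0,0,.12],o)
        if q is not None:
            d=abs(np.array(q)-env.sense()["joint_pos"]).max()
            if best is None or d<best[0]: best=(d,o)
    env.goto(p0+[0,0,.12],best[1]); env.line_to(p0,vel=.12)
    f0=env.sense()["contact_force"]
    env.line_to(rim(0)+off-X*.004,vel=.05)
    for a in range(4,end+1,4):
        env.line_to(rim(a)+off,vel=.06); st=env.sense(); print(a,(st["contact_force"]-f0).round(2),st["ee_pos"].round(3),round(st["t"],2))
    env.pause(.6); p=env.sense()["ee_pos"]
    env.line_to(p-X*.03+[0,0,.07],vel=.15)
def shot(name):
    T=env.grab_frame("top");S=env.grab_frame("side")
    cv2.imwrite(f"pics/{name}.png",np.hstack([T["image"][100:400,60:460],S["image"][120:420,160:560]])[:,:,::-1])
E
python3 - <<'E'
from tip import *
env.command_gripper(0.0)
tip((.483,-.228),np.radians(-3),.075,.105)
print(env.sense()["t"]); shot("a")
E
```

```text
4 [-0.54 -0.12 -1.16] [ 0.443 -0.22   0.097] 4.47
8 [ 0.08  0.49 -0.83] [ 0.45  -0.22   0.101] 4.78
12 [-1.57  0.01  0.42] [ 0.458 -0.221  0.105] 5.08
16 [-0.88  0.61 -0.54] [ 0.467 -0.221  0.109] 5.38
20 [-0.06  0.01 -0.5 ] [ 0.475 -0.222  0.111] 5.67
24 [ 0.16  1.38 -0.83] [ 0.484 -0.222  0.113] 5.97
28 [-0.77 -0.1  -0.57] [ 0.493 -0.223  0.115] 6.28
32 [-0.01  1.22  0.71] [ 0.502 -0.223  0.116] 6.58
7.8333
```

View pics/a.png

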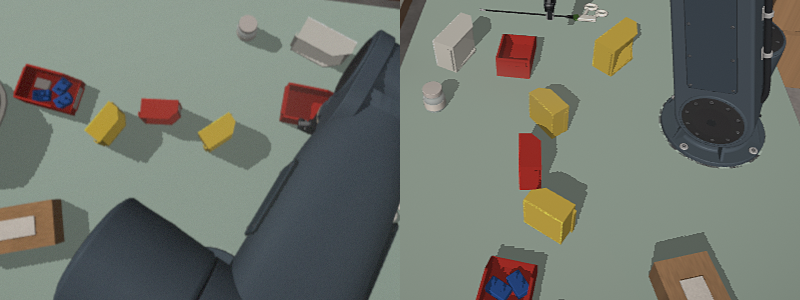

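The long bin now stands mouth up (side half, about (515,55)) and nothing else has moved. Next is the short bin.

```bash
python3 - <<'E'
from tip import *
p=env.sense()["ee_pos"]; env.line_to([p[0]-.03,p[1],.25],vel=.2)
tip((.497,.199),np.radians(5),.056,.100)
env.line_to(env.sense()["ee_pos"]+[-.05,0,.08],vel=.2)
env.goto_joints([-1.315,.213,-.034,1.323,0,1.571])
print(env.sense()["t"]); shot("b")
for n in("top","side"):
    f=env.grab_frame(n);P=cloud(f)
    k,l,s,c=cv2.connectedComponentsWithStats(red(f["image"]))
    for i in range(1,k):
        if s[i,4]>150:
            q=P[l==i]; r=cv2.minAreaRect((q[q[:,2]>.03][:,:2]*1000).astype(np.float32)); print(n,np.percentile(q[:,2],95).round(3),np.round(r[0]),np.round(r[1]),round(r[2],1))
E
```

```text
4 [ 0.08  0.41 -0.64] [0.465 0.202 0.091] 12.64
8 [0.31 0.65 0.86] [0.472 0.203 0.094] 12.93
12 [-0.36 -0.08 -0.42] [0.48  0.204 0.096] 13.21
16 [-0.19 -0.47 -0.22] [0.487 0.204 0.099] 13.49
20 [0.31 0.2  0.2 ] [0.495 0.205 0.1  ] 13.78
24 [-0.32  0.69  0.01] [0.503 0.206 0.101] 14.06
28 [-0.54  0.12  0.23] [0.511 0.206 0.102] 14.34
32 [-0.83  0.74  0.24] [0.519 0.207 0.101] 14.62
19.1667
top 0.076 [450. 310.] [663. 125.] 72.6
top 0.055 [445. 150.] [393. 124.] 24.3
top 0.074 [ 495. -122.] [175. 456.] 35.6
side 0.077 [536. 308.] [ 121. 1266.] 4.3
side 0.057 [532. 546.] [101. 796.] 7.6
side 0.077 [507. 695.] [121. 489.] 4.2
```

View pics/b.png

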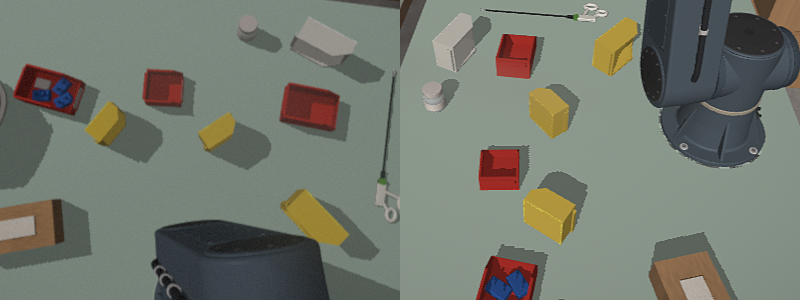

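Both red bins stand mouth up: left half (163,87) and (310,107), right half (498,170) and (515,55). Their tops read about 75 and 56 mm. The bystanders look unmoved and the arm is clear.

```bash
python3 -c "
from cell import env
print(env.hand_in())"
```

```text
the job is handed in; nothing more can be done
None
```

Both red bins are standing mouth up about where they lay, nothing else looks moved, and the job was handed in at about 19 s.

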